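Clamp a swage block on parallels in a quick-action vise

ROBOT

A 6-joint arm with a two-finger parallel gripper is mounted at the origin on the work surface. World frame = base frame: x ahead of the robot, y to its left, z up, the work surface at z = 0. Lengths are in m, angles in rad, forces in N, time in s.
With the tool pointing down it reaches from about 0.2 to 0.875 m from the base axis. Payload 3.4 kg.
Tool frame: the origin (TCP) lies at the very end of the fingers, on their centre line; the grasp point (between the pads) lies arm.grasp_offset behind it (arm.grasp_offset is the distance from the TCP to the grasp point, in m); z points along the fingers, y is the direction in which the jaws open and shut (so a half turn about z gives the same grasp; the last joint's range is limited). The gripper opens to 94 mm and grips with 3 to 60 N. Pads are 16 mm wide; open, the fingers measure 119 mm over their backs; the gripper's body (75 mm by 177 mm) begins 78 mm behind the grasp point.
Start: joints at [-1.236, 0.276, 1.505, -0, 1.361, -0.121], TCP at [0.253, -0.516, 0.205] pointing down, gripper open.
Joint ranges: [-2.89, 2.89], [-0.75, 2.08], [0.22, 2.7], [-1.18, 4.32], [0.11, 2.71], [-2.7, 2.7]. Speed limits (rad/s): [2.57, 2.57, 3.14, 3.14, 3.14, 3.14].

INTERFACE

Orientations are given as a unit quaternion [w, x, y, z].
In Python, from rig import arm gives the robot as it stands.
- The arm moves only by the tool play_rows, never from a script. Its argument "commands" is a list of rows, each a list of 5 numbers: the closure, from 0 (fully open) to 1 (shut), then the shift along the tool's x, y, z in m, then the turn about the tool's z in rad. In form: [[hand, x, y, z, spin], ...]. A call has 1 to 12 rows; each row is the pose to reach, as a shift and turn from the pose measured when the call began, along the tool's axes at that moment; what a row does not reach only later rows make up. A row lasts 1/10 s, in which the tool goes at most 50 mm and 8.59 degrees, less where a joint would pass 70% of its speed; a pose out of reach is approached as far as the arm can. A call with a gripper value outside its range is refused whole. The fingers move at their own pace and stop on an object; "squeeze" is the grip in N (left out, the last holds). Time passes only in rows, so rows that repeat a pose let the fingers close. It gives the time, the measured TCP pose, the force and the opening at its end, in the units of the state.
- arm.state(): the state, without advancing time (a new reading comes with each control period).
- arm.grab_frame(name): name is "scene" or "top" or "wrist"; returns a dict with "img" (384x512x3 uint8, blue, green, red), "fx", "fy", "cx", "cy" (pixels), "T" (4x4, takes a point from camera to world coordinates). Camera axes: x right, y down, z forward; pixel columns grow to the right and rows downward; lengths in m; the calibration is good to about 2 mm. The wrist camera is an equidistant fisheye: a pixel r from the principal point sees the ray r / f radians off the axis. A picture is of the moment at which its call begins. There is no depth.
- arm.close_job(): hands the job in, once; it reports no verdict.
The state is a dict: "time": time; "qpos": joint angles; "joint_velocities": joint speeds; "effort": joint torques, N m; "position": TCP position; "tool_rot": TCP orientation; "contact_force": force on the tool from outside, world axes, zero at the start; "moment": the same for the moment, N m; "width": finger opening in m.
Only numpy, scipy, OpenCV 4.12 (cv2) and the standard library are available. Lean on these libraries where they do the work, as an engineer would, in place of code of your own. Each camera call takes 0.05 s, during which the arm holds its last target. There are 200 camera calls.

TASK

Clamp the grooved steel swage block in the bench vise for forming: stand the loose parallel that is as tall as the one already in the vise on the vise bed, along the jaws and far enough from the other that they will carry the block near its two sides, then lower the block onto both (do not drop it), grooves up and running from jaw to jaw, midway along the jaws, and press it back against the fixed jaw. Push the sliding jaw up to the block and only then swing the cam lever round to its locked end, so that the block stays flat on both parallels and firmly held, and let go. Leave the other tools where they lie.

Things in the scene. Friction and masses are not known exactly. Their poses are not given: they have to be found in the camera images.
- vise: small cast-iron quick-action vise bolted to the bench, 225 mm long, 80 mm wide (four lugs, 10 mm high, reach 64 mm either side of its middle line). Origin on the bench under the middle of the fixed jaw's face; x points from the sliding jaw to the fixed jaw, y along the jaws, z up. Both jaws rise to 72 mm above the bench; the gap between them starts 92 to 112 mm wide
- vise_bed (a point): point on the top of the bed (30 mm above the bench), 24 mm before the fixed jaw's face, midway along the jaws: straight over it the block's middle must finally be; axes as the vise. The bed is two flat ground ways, y = -40 to -8 and 8 to 40 mm, with a slot between
- fixed_jaw: ground steel plate on the fixed jaw, 80 mm long, upright; origin and axes as those of the vise (origin at bench level in the plane of its face)
- sliding_jaw_face (a point): middle of the sliding jaw's face, 51 mm above the bench; axes as the vise. The jaw slides along the vise's x; a steady push of about 4 N (up to 6 N at 0.1 m/s) moves it and it stays where it is left while the lever is open
- sliding_jaw_back (a point): middle of the flat upright back of the sliding jaw, 60 mm behind its face, 46 mm above the bench; the back is 80 mm wide and runs from 31 to 60 mm above the bench. Push it here towards the fixed jaw, some 26 mm to one side (best the vise's -y side), because the lever hangs over its middle
- jaw_plate: ground steel plate on the sliding jaw, 80 mm long; origin at bench level in the plane of its face, axes as the vise. The cam drives it up to 2.9 mm forward of the jaw through springs; with the jaw first pushed up to a block that clamps it with some 30 N
- sliding_jaw (a joint): travel of the sliding jaw towards the fixed jaw, m: 0 is full open (112 mm gap), it starts at 0 to 0.02; 0.064 is up against the 48 mm block
- lever_arm (a joint): angle of the cam lever, rad: 0 open, the lever pointing straight back along the vise's -x; it grows as the lever swings level, clockwise seen from above, to 1.6 at its stop (locked), pointing along the vise's +y. Starts at 0 to 0.15, is stiff (0.35, rising to 0.6 N m: 4 to 7 N at the knob) and stays where it is left. From about 0.25 on it holds the jaw in place and then presses its plate on the block
- lever_pivot (a point): on the lever's upright pivot axis, on top of the sliding jaw 41 mm behind its face, 68.5 mm above the bench; carried by the sliding jaw
- lever_knob (a point): centre of the black ball (diameter 24 mm) at the lever's end, 92 mm from the pivot axis, 101.5 mm above the bench, on a 10 mm stem above the lever's 12 mm wide flat arm (its top 82.5 mm above the bench); the ball can be pushed or pinched from above
- vise_parallel_c (a point): centre of the ground steel parallel that already stands in the vise against the fixed jaw: 10 mm thick (its x), 70 mm long (its y), 24 mm high
- spare_parallel_c (a point): centre of the matching parallel, standing on its edge on the bench: 10 mm thick (its x), 70 mm long (its y), 24 mm high, 0.13 kg. In the vise it stands with its length along the jaws; 40 mm from the fixed jaw's face (centre) is the right place, which leaves 25 mm between the two. The ground steel is oiled and slides easily on steel
- swage_block_c (a point): centre of the steel swage block with three half-round grooves (16, 10 and 6 mm wide) in its top: 48 mm (its x, along the grooves, to go between the jaws) by 56 mm (its y, between the two plain ends by which to grip it) by 36 mm high, about 0.65 kg; standing grooves up on the bench. On the parallels its underside is 24 mm above the bed
- low_parallel_c (a point): centre of an odd parallel, lower: 10 mm thick, 70 mm long, 14 mm high; not wanted
- doming_block_c (a point): centre of a brass cube of 46 mm with round hollows; leave it
- ring_stick_c (a point): middle of a tapered aluminium ring stick with a wooden handle, 320 mm long, 25 mm thick, lying; leave it
- hammer_grip (a point): grip of a hammer, 230 mm long, lying; leave it
- bench_brush_grip (a point): grip of a bench brush, 170 mm long, lying; leave it
- graver_c (a point): middle of a graver, 105 mm long, with a wooden mushroom handle 27 mm thick, lying; leave it
- flux_jar_c (a point): centre of an amber glass jar, 54 mm across, 62 mm high; leave it

How it is judged:
By the outcome, as a careful person would: the job done as asked, in the order asked, and still so for the second after the job is handed in, with the robot touching nothing.
It also fails if it takes over 72 s, if anything falls off the work surface, if the arm or the gripper's body presses on something with over 40 N, if the wrist force passes 120 N, or if a joint passes its speed limit or range.

## Working session

There is one attempt and no reset: what is moved stays moved. The work goes in short steps, Python scripts to look and compute and a tool call to move; the robot and the scene stay as the last step left them, time stands still between calls to the robot, and variables do not carry over. Pictures are saved under pics/ and viewed, about 8 in all and at most 12, crops included, and the job is handed in when it is done.

Besides the shell and the picture viewer there is one more tool, called after "Emit:" as name(argument=value, ...), one argument or row to a line, values as JSON. play_rows: Moves the arm, as the interface text tells. Its arguments: {"type":"object","properties":{"commands":{"type":"array"},"squeeze":{"type":"number"}},"required":["commands"]}

```bash
ls; mkdir -p pics; cat > h.py <<'E'
import numpy as np, cv2
from rig import arm
from scipy.spatial.transform import Rotation as R
def cast(f,u,v,z,fish=False):
    x=(u-f["cx"])/f["fx"]; y=(v-f["cy"])/f["fy"]
    if fish:
        r=np.hypot(x,y); d=np.array([x/r*np.sin(r),y/r*np.sin(r),np.cos(r)]) if r>0 else np.array([0,0,1.])
    else: d=np.array([x,y,1.])
    T=np.array(f["T"]); o=T[:3,3]; d=T[:3,:3]@d
    if z is None: return o,d/np.linalg.norm(d)
    return o+d*(z-o[2])/d[2]
def proj(f,p):
    T=np.array(f["T"]); c=T[:3,:3].T@(np.array(p)-T[:3,3])
    return np.array([f["fx"]*c[0]/c[2]+f["cx"],f["fy"]*c[1]/c[2]+f["cy"]])
def tri(a,b):
    A=np.zeros((3,3));B=np.zeros(3)
    for o,d in (a,b):
        P=np.eye(3)-np.outer(d,d);A+=P;B+=P@o
    return np.linalg.solve(A,B)
E
python3 - <<'E'
from h import *
import pickle
fs={n:arm.grab_frame(n) for n in("top","scene","wrist")}
pickle.dump(fs,open("f0.pkl","wb"))
for n,f in fs.items(): print(n,f["fx"],f["cx"],f["cy"],np.round(f["T"],3).tolist())
a=fs["top"]["img"]; cv2.imwrite("pics/top0.png",cv2.resize(a,(800,600),interpolation=cv2.INTER_CUBIC))
cv2.imwrite("pics/scene0.png",cv2.resize(fs["scene"]["img"],(800,600),interpolation=cv2.INTER_CUBIC))
s=arm.state(); print(s["position"],s["tool_rot"],s["width"],arm.grasp_offset,s["time"])
E
```

```text
pics
top 435.2687703425533 249.38363621277807 187.81954726807635 [[0.001, -0.99, 0.142, 0.402], [-1.0, -0.001, 0.003, -0.046], [-0.002, -0.142, -0.99, 1.439], [0.0, 0.0, 0.0, 1.0]]
scene 401.7621585336376 252.45109495827148 191.54132302367083 [[0.603, 0.522, -0.603, 1.197], [0.798, -0.384, 0.465, -0.527], [0.011, -0.762, -0.648, 0.773], [0.0, 0.0, 0.0, 1.0]]
wrist 297.3186396354542 255.61387806592143 195.02191007958467 [[0.44, -0.871, -0.22, 0.316], [-0.898, -0.427, -0.106, -0.487], [-0.001, 0.244, -0.97, 0.384], [0.0, 0.0, 0.0, 1.0]]
[ 0.25295158 -0.5159023   0.20482648] [-6.80907960e-04  9.74144133e-01  2.25926402e-01 -7.39167493e-05] 0.09432345541100391 0.0188 0.15
```

View pics/top0.png

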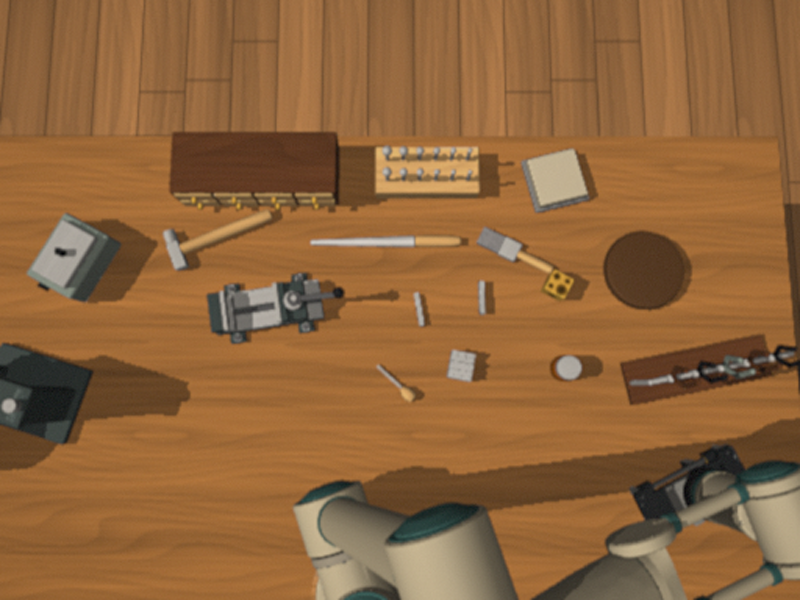

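View pics/scene0.png

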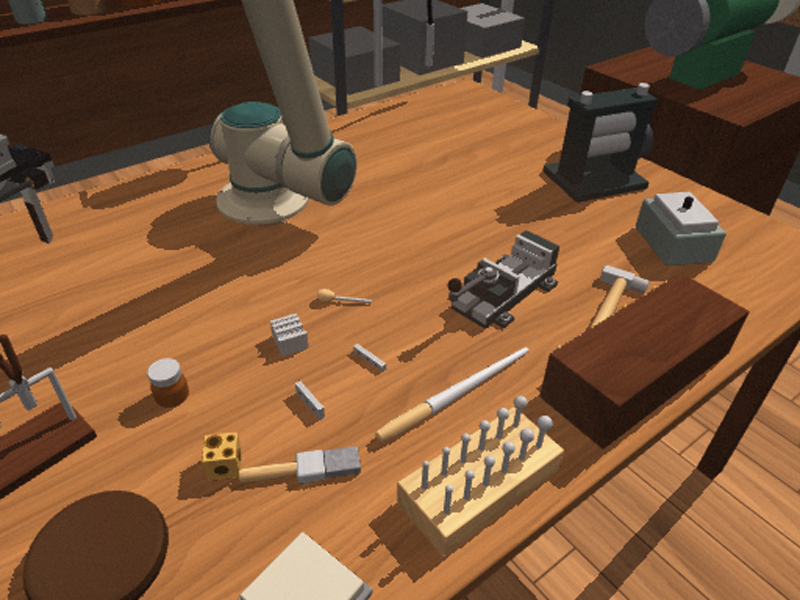

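The top view shows the vise near (275,307), with its fixed jaw on the left and the knob at (338,293). The two loose parallels are at (420,309) and (483,297), and the block is at (462,366). In the scene view the parallel at (310,400) looks taller than the one at (369,357). Next I'll work out coarse positions and move the wrist camera over them.

```bash
python3 - <<'E'
from h import *
import pickle
fs=pickle.load(open("f0.pkl","rb")); t=fs["top"];s=fs["scene"]; k=1.5625
for n,u,v,us,vs in(("par1",420,309,369,357),("par2",483,297,310,400),("block",462,366,289,333),("knob",338,293,455,285),("pivot",293,299,488,271)):
    a=cast(t,u/k,v/k,None);b=cast(s,us/k,vs/k,None); print(n,np.round(tri(a,b),3))
# contours of parallels/block in both views
for n,rois in(("top",{"p1":(405,285,435,335),"p2":(470,275,495,320),"b":(440,340,485,390)}),("scene",{"p1":(345,335,395,375),"p2":(285,370,335,425),"b":(262,305,315,362)})):
    im=fs[n]["img"]; hsv=cv2.cvtColor(im,cv2.COLOR_BGR2HSV)
    for m,r in rois.items():
        x0,y0,x1,y1=[int(q/k) for q in r]; g=(hsv[y0:y1,x0:x1,1]<70).astype(np.uint8)
        c=max(cv2.findContours(g,0,2)[0],key=cv2.contourArea)
        q=cv2.minAreaRect(c); print(n,m,np.round(q[0]+np.array([x0,y0]),1),np.round(q[1],1),round(q[2],1),[np.round(cast(fs[n],*(p+[x0,y0]),0.02)[:2],3).tolist() for p in cv2.boxPoints(q)])
st=arm.state(); print(R.from_quat(np.roll(st["tool_rot"],-1)).as_matrix().round(3))
E
```

```text
par1 [ 0.576 -0.104  0.006]
par2 [ 0.602 -0.237  0.011]
block [ 0.456 -0.19   0.018]
knob [0.598 0.063 0.097]
pivot [0.587 0.154 0.079]
top p1 [267.9 197.5] [21.4  3.9] 78.7 [[0.608, -0.09], [0.61, -0.103], [0.541, -0.116], [0.538, -0.104]]
top p2 [308. 190.] [20.  4.] 90.0 [[0.632, -0.229], [0.632, -0.242], [0.566, -0.241], [0.566, -0.228]]
top b [295.  233.6] [16.2 18.1] 10.3 [[0.432, -0.159], [0.49, -0.17], [0.48, -0.222], [0.423, -0.211]]
scene p1 [236.3 228.3] [23.6  5.3] 35.5 [[0.557, -0.123], [0.549, -0.107], [0.62, -0.096], [0.627, -0.111]]
scene p2 [197.9 255.6] [27.7  6.9] 48.8 [[0.569, -0.247], [0.564, -0.229], [0.647, -0.228], [0.651, -0.245]]
scene b [184.8 213.4] [23.4 20.2] 71.6 [[0.411, -0.202], [0.419, -0.146], [0.508, -0.176], [0.498, -0.228]]
[[ 0.898  0.44  -0.   ]
 [ 0.44  -0.898  0.001]
 [ 0.    -0.001 -1.   ]]
```

Emit:
play_rows(
  commands=[
    [0,0.4,-0.16,-0.05,0.456],
    [0,0.4,-0.16,-0.05,0.456],
    [0,0.4,-0.16,-0.05,0.456],
    [0,0.4,-0.16,-0.05,0.456],
    [0,0.4,-0.16,-0.05,0.456],
    [0,0.4,-0.16,-0.05,0.456],
    [0,0.4,-0.16,-0.05,0.456],
    [0,0.4,-0.16,-0.05,0.456],
    [0,0.4,-0.16,-0.05,0.456],
    [0,0.4,-0.16,-0.05,0.456],
    [0,0.4,-0.16,-0.05,0.456],
    [0,0.4,-0.16,-0.05,0.456],
  ],
)

```text
time: 1.35
position: [0.5408, -0.1969, 0.2546]
tool_rot: [-0.001, 1.0, -0.0, -0.001]
contact_force: [0.4, -0.5, -0.7]
width: 0.0944
```

```bash
python3 - <<'E'
from h import *
import pickle
f=arm.grab_frame("wrist"); pickle.dump(f,open("f1.pkl","wb"))
cv2.imwrite("pics/w1.png",cv2.resize(f["img"],(800,600),interpolation=cv2.INTER_CUBIC))
s=arm.state(); print(s["position"],s["qpos"],s["time"],np.round(f["T"],3).tolist())
print(R.from_quat(np.roll(s["tool_rot"],-1)).as_matrix().round(3))
E
```

```text
[ 0.54065869 -0.19725148  0.25472996] [-4.70861816e-01  2.55035578e-01  1.41316973e+00  2.21647001e-04
  1.47539390e+00  1.10165945e+00] 1.4 [[-0.001, -0.969, -0.246, 0.612], [-1.0, 0.001, 0.001, -0.199], [-0.001, 0.246, -0.969, 0.434], [0.0, 0.0, 0.0, 1.0]]
[[ 1.    -0.002 -0.002]
 [-0.002 -1.     0.001]
 [-0.002 -0.001 -1.   ]]
```

View pics/w1.png

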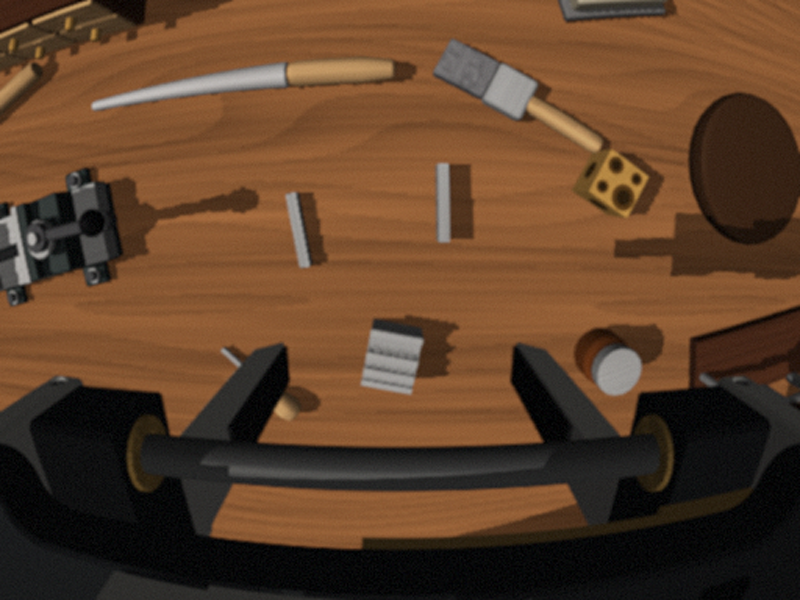

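The wrist view shows the parallels at (300,230) and (443,202), the block at (392,357), and the vise on the left with its knob at (91,222). I'll shift sideways for a second viewpoint.

Emit:
play_rows(
  commands=[
    [0,0.0,-0.05,0,0],
    [0,0.0,-0.1,0,0],
    [0,0.0,-0.15,0,0],
    [0,0.0,-0.18,0,0],
    [0,0.0,-0.18,0,0],
    [0,0.0,-0.18,0,0],
    [0,0.0,-0.18,0,0],
  ],
)

```text
time: 2.1
position: [0.5409, -0.0191, 0.2549]
tool_rot: [-0.0, 1.0, -0.002, -0.001]
contact_force: [0.5, -0.8, -0.4]
width: 0.0941
```

```bash
python3 - <<'E'
from h import *
import pickle
f=arm.grab_frame("wrist"); pickle.dump(f,open("f2.pkl","wb"))
im=f["img"]; print(arm.state()["position"])
cv2.imwrite("pics/w2.png",cv2.resize(im,(800,600),interpolation=cv2.INTER_CUBIC))
g=pickle.load(open("f1.pkl","rb"))
for n,q in(("f1",g),("f2",f)):
    hsv=cv2.cvtColor(q["img"],cv2.COLOR_BGR2HSV)
    m=((hsv[...,1]<50)&(hsv[...,2]>110)).astype(np.uint8)
    for c in cv2.findContours(m,0,2)[0]:
        if cv2.contourArea(c)>60:
            r=cv2.minAreaRect(c); print(n,np.round(r[0],1),np.round(r[1],1),round(r[2],1),np.round(cast(q,*r[0],0.02,True)[:2],3))
E
```

```text
[ 0.54095548 -0.0191434   0.25482339]
f1 [395.5 237.5] [29. 27.] 90.0 [ 0.435 -0.426]
f1 [250.5 231.2] [33.5 36.3] 11.3 [ 0.451 -0.19 ]
f1 [  8.6 157.3] [49.8 11.2] 78.4 [0.578 0.254]
f1 [190.2 146.9] [47.9  6.4] 79.2 [ 0.577 -0.106]
f1 [283.  129.5] [49.  8.] 90.0 [ 0.6   -0.236]
f1 [326.1  57.8] [27.1 26.9] 28.1 [ 0.705 -0.297]
f1 [120.2  55. ] [ 14.1 125. ] 82.4 [0.72  0.002]
f1 [294.3  41.5] [26.1 22. ] 29.1 [ 0.726 -0.252]
f2 [269.1 238.5] [43.3  3.1] 40.6 [ 0.439 -0.041]
f2 [481.9 230.2] [17.  25.5] 26.6 [ 0.437 -0.446]
f2 [367. 227.] [31.2 35.8] 19.0 [ 0.454 -0.194]
f2 [ 43.4 165.6] [52.4  4.6] 77.3 [0.56 0.34]
f2 [116.6 149. ] [26.8 15.4] 53.1 [0.579 0.188]
f2 [313.4 146.5] [47.9  8. ] 82.2 [ 0.577 -0.102]
f2 [ 89.5 154.2] [57.2 38.6] 68.2 [0.573 0.238]
f2 [399.9 132.5] [ 6.9 43. ] 1.5 [ 0.602 -0.237]
f2 [ 8.6 90.2] [43.3  9.1] 74.1 [0.702 0.421]
f2 [432.   70.7] [26.8 22. ] 36.9 [ 0.705 -0.295]
f2 [410.2  54.2] [30.7 19.6] 34.4 [ 0.725 -0.255]
f2 [231.   46.2] [ 14.7 154.2] 88.8 [0.719 0.013]
```

View pics/w2.png

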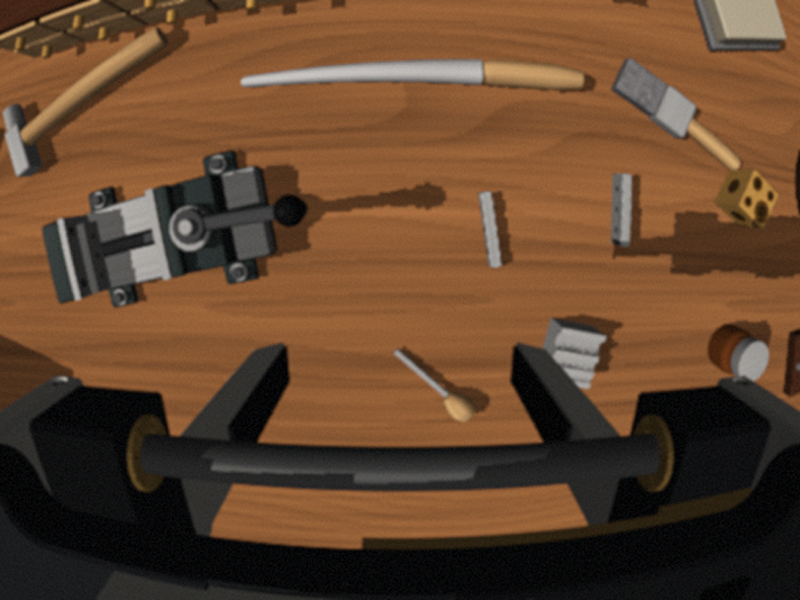

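The wrist view now shows the parallels at (491,230) and (621,208). The right one shows a wide side face, so it is the tall one. The vise runs from (60,260) to (270,215), with the knob at (290,210). I'll look straight over the vise next.

Emit:
play_rows(
  commands=[
    [0,0.0,-0.05,0,0],
    [0,0.0,-0.1,0.0,0],
    [0,-0.01,-0.15,0.03,0],
    [0,-0.02,-0.2,0.05,0],
    [0,-0.02,-0.22,0.05,0],
    [0,-0.02,-0.22,0.05,0],
    [0,-0.02,-0.22,0.05,0],
    [0,-0.02,-0.22,0.05,0],
  ],
)

```text
time: 2.95
position: [0.5226, 0.1993, 0.2053]
tool_rot: [0.0, 1.0, -0.003, -0.001]
contact_force: [0.4, -0.6, -0.0]
width: 0.0938
```

```bash
python3 - <<'E'
from h import *
import pickle
f=arm.grab_frame("wrist"); pickle.dump(f,open("f3.pkl","wb"))
im=f["img"]; print(arm.state()["position"],np.round(f["T"],4).tolist(),f["fx"],f["cx"],f["cy"])
# crop of vise x3
cv2.imwrite("pics/w3.png",cv2.resize(im[60:260,100:360],(780,600),interpolation=cv2.INTER_CUBIC))
E
```

```text
[0.5226301  0.19925329 0.20540325] [[-0.0064, -0.9695, -0.2451, 0.5932], [-1.0, 0.0063, 0.0013, 0.1973], [0.0003, 0.2451, -0.9695, 0.3844], [0.0, 0.0, 0.0, 1.0]] 297.3186396354542 255.61387806592143 195.02191007958467
```

View pics/w3.png

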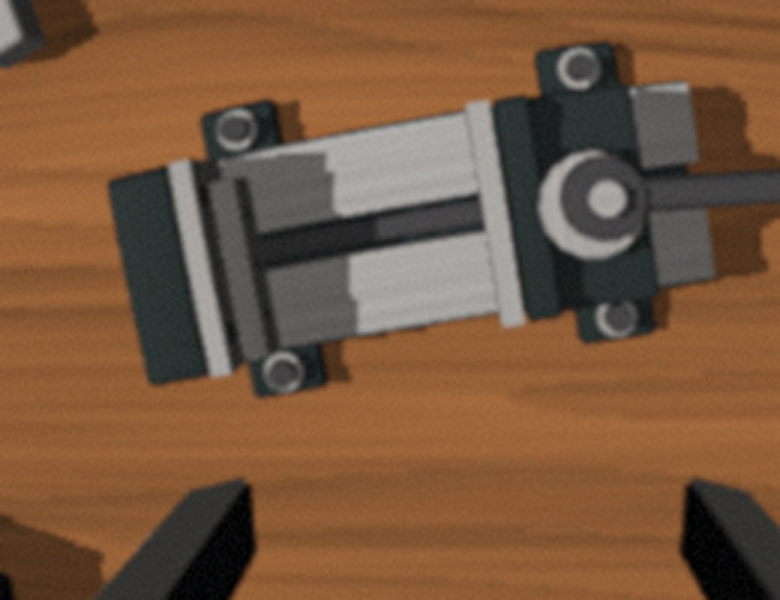

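The view shows the fixed plate's face edge running (192,160) to (232,374) in the crop, and the sliding plate's face edge (467,102) to (502,326). The vise parallel is the dark strip at (235,265), and the hub is at (606,199).

```bash
cat >> h.py <<'E'
def sub(im,u,v,du,dv,n=7,w=5):
    """subpixel strongest edge across direction (du,dv) near (u,v)"""
    g=cv2.cvtColor(im,cv2.COLOR_BGR2GRAY).astype(np.float32); t=np.arange(-w,w+.01,.1)
    d=np.array([du,dv])/np.hypot(du,dv)
    P=cv2.remap(g,(u+t*d[0]).astype(np.float32)[None],(v+t*d[1]).astype(np.float32)[None],cv2.INTER_CUBIC)[0]
    e=np.gradient(cv2.GaussianBlur(P[None],(0,0),5)[0]); return e,t,d
E
python3 - <<'E'
from h import *
import pickle
f=pickle.load(open("f3.pkl","rb")); f2=pickle.load(open("f2.pkl","rb"))
def line(f,a,b,sign,z,w=3):
    a=np.array(a,float);b=np.array(b,float);n=np.array([b[1]-a[1],-(b[0]-a[0])]);n/=np.linalg.norm(n)
    if n[0]<0:n=-n
    pts=[]
    for s in np.linspace(.08,.92,25):
        p=a+s*(b-a); e,t,d=sub(f["img"],*p,*n,w=w); i=np.argmax(sign*e); q=p+t[i]*d; pts.append(cast(f,*q,z,True)[:2])
    pts=np.float32(pts); vx,vy,x0,y0=cv2.fitLine(pts,cv2.DIST_HUBER,0,.01,.01).ravel()
    r=np.abs((pts-[x0,y0])@[-vy,vx]); return (x0,y0),np.degrees(np.arctan2(vy,vx)),np.median(r)*1e3
C=lambda u,v:(u/3+100,v/3+60)
for n,a,b,s,z in(("fixed face top",(192,160),(232,374),-1,.072),("fixed back",(170,160),(209,377),1,.072),("slide face",(467,102),(502,326),1,.072),("slide plate back",(490,100),(524,322),-1,.072),
  ("par L",(211,182),(250,358),1,.054),("par R",(236,180),(272,350),-1,.054)):
    print(n,line(f,C(*a),C(*b),s,z))
for n,u,v,z in(("fface a",192,160,.072),("fface b",232,374,.072),("sl a",467,102,.072),("sl b",502,326,.072),("bed nearR",497,311,.03),("bed farR",466,113,.03),("par a",218,180,.054),("par b",258,357,.054),("hub",606,199,.09),("fixed a",170,160,.072),("fixed b",209,377,.072),("lug1",237,129,.01),("lug2",283,372,.01),("lug3",579,68,.01),("lug4",617,317,.01)):
    print(n,np.round(cast(f,*C(u,v),z,True),4))
k=1.5625
print("tri hub",tri(cast(f,*C(606,199),None,True),cast(f2,186/k,227/k,None,True)),
 "fixedtop a", tri(cast(f,*C(181,160),None,True),cast(f2,61/k,220/k,None,True)),"fixedtop b", tri(cast(f,*C(220,376),None,True),cast(f2,78/k,299/k,None,True)),
 "slide a", tri(cast(f,*C(479,101),None,True),cast(f2,151/k,190/k,None,True)),"slide b", tri(cast(f,*C(513,324),None,True),cast(f2,177/k,277/k,None,True)))
print("knob",tri(cast(f2,290/k,210/k,None,True),cast(pickle.load(open("f1.pkl","rb")),91/k,222/k,None,True)))
E
```

```text
fixed face top ((np.float32(0.5571165), np.float32(0.28880447)), np.float32(9.345885), np.float32(0.06957038))
fixed back ((np.float32(0.5617213), np.float32(0.29836762)), np.float32(9.098114), np.float32(0.056585297))
slide face ((np.float32(0.584067), np.float32(0.19125095)), np.float32(8.8984165), np.float32(0.31258586))
slide plate back ((np.float32(0.5743983), np.float32(0.18205929)), np.float32(9.039316), np.float32(0.06487581))
par L ((np.float32(0.5550289), np.float32(0.2881157)), np.float32(9.61932), np.float32(0.11835852))
par R ((np.float32(0.56208575), np.float32(0.27921468)), np.float32(9.285695), np.float32(0.12562284))
fface a [0.6051 0.2953 0.072 ]
fface b [0.5265 0.2838 0.072 ]
sl a [0.6221 0.197  0.072 ]
sl b [0.5431 0.1851 0.072 ]
bed nearR [0.5424 0.1855 0.03  ]
bed farR [0.6216 0.1974 0.03  ]
par a [0.5976 0.2908 0.054 ]
par b [0.5293 0.2779 0.054 ]
hub [0.5886 0.1514 0.09  ]
fixed a [0.6056 0.3037 0.072 ]
fixed b [0.5255 0.2928 0.072 ]
lug1 [0.6196 0.2943 0.01  ]
lug2 [0.5139 0.2778 0.01  ]
lug3 [0.6427 0.1503 0.01  ]
lug4 [0.537  0.1334 0.01  ]
tri hub [0.58850249 0.15073451 0.08584998] fixedtop a [0.60453818 0.29957944 0.07131259] fixedtop b [0.52599797 0.28883194 0.07069126] slide a [0.62214412 0.19274036 0.06830736] slide b [0.54122677 0.1802503  0.05313671]
knob [0.59873387 0.05777876 0.10388273]
```

Emit:
play_rows(
  commands=[
    [0,0.01,0.05,0,0],
    [0,0.02,0.1,0,0],
    [0,0.03,0.15,0,0],
    [0,0.04,0.2,0.01,0],
    [0,0.05,0.25,0.02,0],
    [0,0.06,0.295,0.03,0],
    [0,0.065,0.34,0.04,0],
    [0,0.07,0.385,0.05,0],
    [0,0.075,0.43,0.06,0],
    [0,0.075,0.433,0.07,0],
    [0,0.075,0.433,0.07,0],
    [0,0.075,0.433,0.07,0],
  ],
)

```text
time: 4.2
position: [0.594, -0.2339, 0.1355]
tool_rot: [-0.0, 1.0, -0.004, -0.001]
contact_force: [-0.1, 0.1, -0.1]
width: 0.0938
```

```bash
python3 - <<'E'
from h import *
import pickle
f=arm.grab_frame("wrist"); pickle.dump(f,open("f4.pkl","wb"))
im=f["img"]; s=arm.state();print(s["position"],s["tool_rot"],s["time"])
cv2.imwrite("pics/w4.png",cv2.resize(im[60:260,130:390],(780,600),interpolation=cv2.INTER_CUBIC))
E
```

```text
[ 0.59449996 -0.23341724  0.13600484] [-1.87720834e-04  9.99994953e-01 -3.16183995e-03 -2.46711455e-04] 4.25
```

View pics/w4.png

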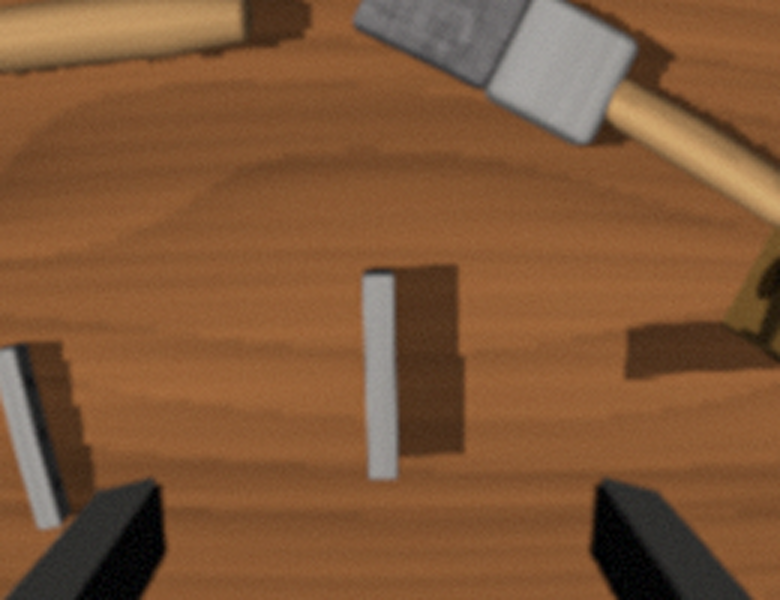

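The centred parallel has its top face at (363..397, 273..478) in the crop and casts a shadow about 65 px wide. The left parallel's shadow is only about 30 px wide. I'll triangulate both heights from two wrist poses.

```bash
python3 - <<'E'
from h import *
import pickle
F=[pickle.load(open(f"f{i}.pkl","rb")) for i in(1,2,4)]
def rects(f,vmin=125):
    hsv=cv2.cvtColor(f["img"],cv2.COLOR_BGR2HSV)
    m=((hsv[...,1]<50)&(hsv[...,2]>vmin)).astype(np.uint8)
    m=cv2.resize(m*255,None,fx=4,fy=4,interpolation=cv2.INTER_CUBIC)
    out=[]
    for c in cv2.findContours((m>127).astype(np.uint8),0,2)[0]:
        if cv2.contourArea(c)>1000: out.append(cv2.minAreaRect(((c-1.5)/4).astype(np.float32)))
    return out
near=lambda f,p:min(rects(f),key=lambda r:np.hypot(*(np.array(r[0])-p)))
for n,pp in(("p2",((283,129.5),(400,132),(257,185))),("p1",((190,147),(313.5,146.5),(140,207))),("block",((250.5,231),(367,227),None))):
    rr=[near(f,p) if p else None for f,p in zip(F,pp)]
    for r in rr: print(n,r and [np.round(x,1) for x in r])
    for i,j in((0,1),(0,2),(1,2)):
        if rr[i] and rr[j]: print("   tri",i,j,np.round(tri(cast(F[i],*rr[i][0],None,True),cast(F[j],*rr[j][0],None,True)),4))
f=F[2]; r=near(f,(257,185)); P=[cast(f,*q,.024,True)[:2] for q in cv2.boxPoints(r)]; print(np.round(P,4),np.mean(P,0))
C=lambda u,v:cast(f,u/3+130,v/3+60,.024,True)[:2]
for q in((363,273),(394,272),(370,478),(397,478)): print(np.round(C(*q),4))
E
```

```text
p2 [array([283.3, 129.5]), array([49.9,  8.1]), np.float64(88.2)]
p2 [array([400.3, 132.1]), array([ 6.7, 42.8]), np.float64(1.9)]
p2 [array([256.2, 185.4]), array([67.9, 10.1]), np.float64(88.5)]
   tri 0 1 [ 0.6017 -0.2364  0.0228]
   tri 0 2 [ 0.6003 -0.2363  0.0212]
   tri 1 2 [ 0.6022 -0.2357  0.0249]
p1 [array([190.1, 147. ]), array([48.6,  6.9]), np.float64(79.1)]
p1 [array([313.4, 146.4]), array([48.7,  8.6]), np.float64(82.2)]
p1 [array([137.7, 205.9]), array([61.7,  8. ]), np.float64(75.0)]
   tri 0 1 [ 0.5761 -0.1038  0.0119]
   tri 0 2 [ 0.5764 -0.1037  0.0127]
   tri 1 2 [ 0.5765 -0.1036  0.0129]
block [array([249.9, 231.9]), array([33.5,  9. ]), np.float64(10.8)]
block [array([366.7, 235.9]), array([29.2, 21.6]), np.float64(9.9)]
block None
   tri 0 1 [ 0.4496 -0.1896  0.0322]
[[ 0.635  -0.2305]
 [ 0.6352 -0.2403]
 [ 0.5654 -0.2419]
 [ 0.5651 -0.2315]] [ 0.60017362 -0.23603644]
[ 0.6356 -0.2312]
[ 0.6359 -0.2413]
[ 0.5653 -0.2328]
[ 0.5652 -0.2421]
```

The centred parallel measures 23 mm high and the other 12.5 mm, so the centred one at (0.6004, -0.2361), yaw +1.1°, is the right one. Picking it up.

Emit:
play_rows(
  commands=[
    [0,0.006,0.003,0.04,-0.026],
    [0,0.006,0.003,0.08,-0.026],
    [0.4,0.006,0.003,0.11,-0.026],
    [0.4,0.006,0.003,0.125,-0.026],
    [0.4,0.006,0.003,0.132,-0.026],
    [0.4,0.006,0.003,0.132,-0.026],
    [0.7,0.006,0.003,0.132,-0.026],
    [1,0.006,0.003,0.132,-0.026],
    [1,0.006,0.003,0.132,-0.026],
    [1,0.006,0.003,0.132,-0.026],
    [1,0.006,0.003,0.132,-0.026],
    [1,0.006,0.003,0.132,-0.026],
  ],
  squeeze=20,
)

```text
time: 5.45
position: [0.6004, -0.2365, 0.0041]
tool_rot: [-0.0, 1.0, 0.01, -0.0]
contact_force: [-0.2, 0.1, -0.8]
width: 0.0174
```

Emit:
play_rows(
  commands=[
    [1,0,0,0,0],
    [1,0,0,0,0],
    [1,0,0,0,0],
    [1,0,0,-0.03,0],
    [1,0,0,-0.08,0],
    [1,0,0,-0.13,0],
    [1,0,0,-0.16,0],
  ],
)

```text
time: 6.15
position: [0.6018, -0.2372, 0.1681]
tool_rot: [0.001, 1.0, 0.01, 0.002]
contact_force: [0.7, 0.4, 0.2]
width: 0.0097
```

```bash
python3 - <<'E'
from h import *
s=arm.state();p=s["position"];M=R.from_quat(np.roll(s["tool_rot"],-1)).as_matrix();print(p,s["width"],s["time"],s["contact_force"])
th=np.arctan2(M[1,0],M[0,0]);print("yaw",th,"tool delta",M.T@(np.array([.5723,.2505,.15])-p),"spin",th-.159)
E
```

```text
[ 0.60183888 -0.23722435  0.16811756] 0.009650890923824639 6.15 [0.72064734 0.40820642 0.16668932]
yaw 0.0195723490047572 tool delta [-0.02006474 -0.48824737  0.01696304] spin -0.1394276509952428
```

Emit:
play_rows(
  commands=[
    [1,-0.002,-0.048,0,-0.014],
    [1,-0.004,-0.098,0,-0.028],
    [1,-0.006,-0.146,0,-0.042],
    [1,-0.008,-0.195,0,-0.056],
    [1,-0.01,-0.244,0,-0.07],
    [1,-0.012,-0.293,0,-0.084],
    [1,-0.014,-0.342,0,-0.098],
    [1,-0.016,-0.391,0,-0.112],
    [1,-0.018,-0.44,0,-0.126],
    [1,-0.02,-0.488,0.01,-0.139],
    [1,-0.02,-0.488,0.017,-0.139],
    [1,-0.02,-0.488,0.017,-0.139],
  ],
)

```text
time: 7.35
position: [0.5709, 0.2507, 0.1482]
tool_rot: [0.002, 0.997, 0.081, 0.0]
contact_force: [-0.0, -1.2, -2.1]
width: 0.0098
```

```bash
python3 - <<'E'
from h import *
import pickle
f=arm.grab_frame("wrist"); pickle.dump(f,open("f5.pkl","wb"))
s=arm.state();p=s["position"];M=R.from_quat(np.roll(s["tool_rot"],-1)).as_matrix();print(p,s["width"],s["time"],s["contact_force"])
th=np.arctan2(M[1,0],M[0,0]);print("yaw",th,"tool delta",M.T@(np.array([.5723,.2505,.034])-p),"spin",th-.159)
cv2.imwrite("pics/w5.png",cv2.resize(f["img"][60:320,80:420],(785,600),interpolation=cv2.INTER_CUBIC))
E
```

```text
[0.57154923 0.24967152 0.14893175] 0.009691903992523229 7.4 [-0.28041016 -0.18058464 -0.90748537]
yaw 0.15939100626908048 tool delta [ 0.00070297 -0.00117113  0.11492907] spin 0.0003910062690804794
```

View pics/w5.png

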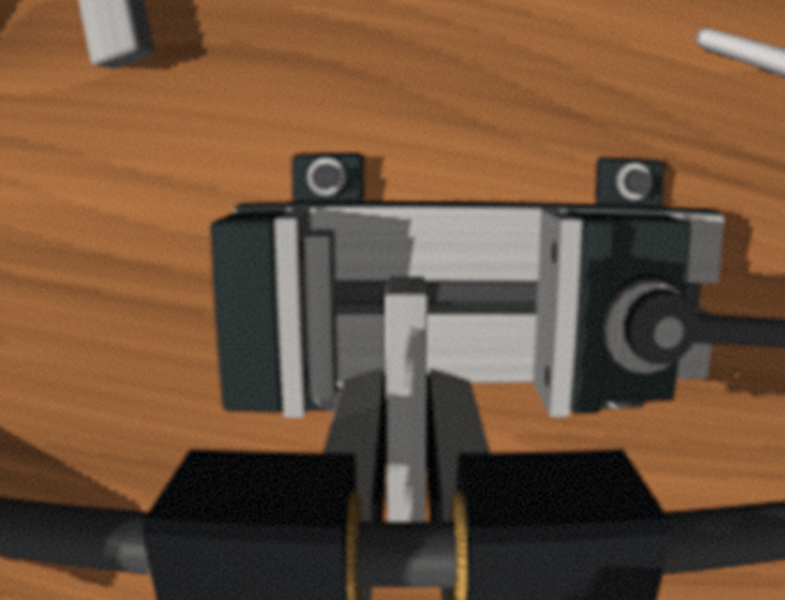

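The held parallel's far end is at crop (407,290), square to the jaws. The fixed face edge runs (298,218) to (303,415) and the vise parallel is at (321,235..403).

```bash
python3 - <<'E'
from h import *
import pickle
f=pickle.load(open("f5.pkl","rb")); k=785/340
C=lambda u,v,z:cast(f,u/k+80,v/k+60,z,True)
O=np.array([.566,.290]);xv=np.array([-.158,.987]);yv=np.array([-.987,-.158])
for n,u,v,z in(("ff a",298,218,.072),("ff b",303,415,.072),("sl a",560,217,.072),("sl b",550,413,.072),("parR a",333,236,.054),("parR b",335,398,.054),("bed corner R far",540,210,.03),("held end L",386,293,.169),("held end R",427,293,.169)):
    p=C(u,v,z)[:2]; print(n,np.round(p,4),"vise",np.round([(p-O)@xv,(p-O)@yv],4))
E
```

```text
ff a [0.6064 0.2956] vise [-0.0009 -0.0407]
ff b [0.5278 0.2839] vise [0.     0.0386]
sl a [0.6229 0.1979] vise [-0.0999 -0.0416]
sl b [0.5443 0.1848] vise [-0.1004  0.038 ]
parR a [0.5989 0.2829] vise [-0.0122 -0.0313]
parR b [0.5302 0.2727] vise [-0.0114  0.0381]
bed corner R far [0.6215 0.197 ] vise [-0.1005 -0.0401]
held end L [0.6047 0.2595] vise [-0.0363 -0.0334]
held end R [0.6063 0.2499] vise [-0.0459 -0.0334]
```

Emit:
play_rows(
  commands=[
    [1,0.001,-0.001,0.03,0],
    [1,0.001,-0.001,0.06,0],
    [1,0.001,-0.001,0.085,0],
    [1,0.001,-0.001,0.1,0],
    [1,0.001,-0.001,0.106,0],
    [1,0.001,-0.001,0.11,0],
    [1,0.001,-0.001,0.112,0],
    [1,0.001,-0.001,0.113,0],
    [1,0.001,-0.001,0.113,0],
  ],
)

```text
time: 8.3
position: [0.5731, 0.2504, 0.0367]
tool_rot: [0.002, 0.997, 0.08, 0.002]
contact_force: [-0.0, -0.3, -1.3]
width: 0.0101
```

Emit:
play_rows(
  commands=[
    [1,0,0,0.001,0],
    [1,0,0,0.002,0],
    [1,0,0,0.0025,0],
    [1,0,0,0.003,0],
    [1,0,0,0.003,0],
  ],
)

```text
time: 8.8
position: [0.5733, 0.2506, 0.0341]
tool_rot: [0.002, 0.997, 0.08, 0.002]
contact_force: [-0.5, 0.5, 1.7]
width: 0.0095
```

Emit:
play_rows(
  commands=[
    [0.85,0,0,0,0],
    [0.8,0,0,0,0],
    [0.75,0,0,0,0],
    [0.75,0,0,0,0],
    [0.75,0,0,-0.01,0],
    [0.75,0,0,-0.03,0],
    [0.75,0,0,-0.07,0],
    [0.75,0,0,-0.11,0],
    [0.75,0,0,-0.13,0],
  ],
)

```text
time: 9.7
position: [0.5746, 0.2516, 0.1689]
tool_rot: [0.001, 0.997, 0.08, 0.005]
contact_force: [1.1, 0.3, 0.2]
width: 0.0235
```

```bash
python3 - <<'E'
from h import *
import pickle
f=arm.grab_frame("wrist"); pickle.dump(f,open("f6.pkl","wb"))
s=arm.state();p=s["position"];M=R.from_quat(np.roll(s["tool_rot"],-1)).as_matrix();print(p,s["width"],s["time"],s["contact_force"])
th=np.arctan2(M[1,0],M[0,0]);print("yaw",th,"to block",M.T@(np.array([.452,-.19,.17])-p),"spin",th-1.57)
cv2.imwrite("pics/w6.png",cv2.resize(f["img"][60:320,80:420],(785,600),interpolation=cv2.INTER_CUBIC))
E
```

```text
[0.57594154 0.25204603 0.17127269] 0.023703024753149872 9.75 [0.91247466 0.52266404 1.8808323 ]
yaw 0.15948081567291517 to block [-0.19256665  0.41675604 -0.00055301] spin -1.410519184327085
```

View pics/w6.png

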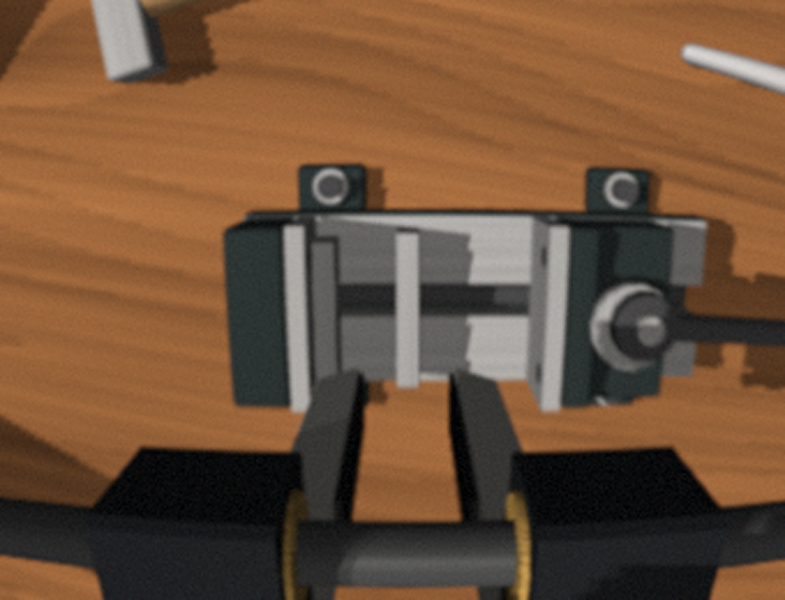

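The spare stands upright on both ways at crop (407, 232..387), parallel to the other one at (325,310), with a clear gap between them. Now for the block.

Emit:
play_rows(
  commands=[
    [0.75,-0.02,0.043,0,-0.12],
    [0.5,-0.04,0.087,0,-0.25],
    [0,-0.06,0.13,0,-0.38],
    [0,-0.08,0.173,0,-0.5],
    [0,-0.1,0.217,0,-0.62],
    [0,-0.12,0.26,0,-0.75],
    [0,-0.14,0.303,0,-0.88],
    [0,-0.16,0.347,0.01,-1.0],
    [0,-0.18,0.39,0.02,-1.12],
    [0,-0.193,0.417,0.03,-1.225],
    [0,-0.193,0.417,0.03,-1.225],
    [0,-0.193,0.417,0.03,-1.225],
  ],
)

```text
time: 10.95
position: [0.4515, -0.1904, 0.139]
tool_rot: [0.004, 0.771, 0.637, 0.006]
contact_force: [-1.1, 0.6, 0.1]
width: 0.0941
```

```bash
python3 - <<'E'
from h import *
import pickle
f=arm.grab_frame("wrist"); pickle.dump(f,open("f7.pkl","wb"))
s=arm.state();p=s["position"];M=R.from_quat(np.roll(s["tool_rot"],-1)).as_matrix();print(p,s["width"],s["time"])
print("yaw",np.arctan2(M[1,0],M[0,0]))
cv2.imwrite("pics/w7.png",cv2.resize(f["img"][60:260,130:390],(780,600),interpolation=cv2.INTER_CUBIC))
g=pickle.load(open("f6.pkl","rb"));k=785/340
O=np.array([.566,.290]);xv=np.array([-.158,.987]);yv=np.array([-.987,-.158])
for q in((396,232),(419,232),(397,387),(419,387),(336,240)):
    c=cast(g,q[0]/k+80,q[1]/k+60,.054,True)[:2];print(np.round([(c-O)@xv,(c-O)@yv],4))
E
```

```text
[ 0.45198785 -0.18975546  0.13937446] 0.09405084133041115 11.0
yaw 1.3828182208192294
[-0.037  -0.0351]
[-0.0469 -0.0351]
[-0.0373  0.0355]
[-0.0473  0.0355]
[-0.011  -0.0317]
```

View pics/w7.png

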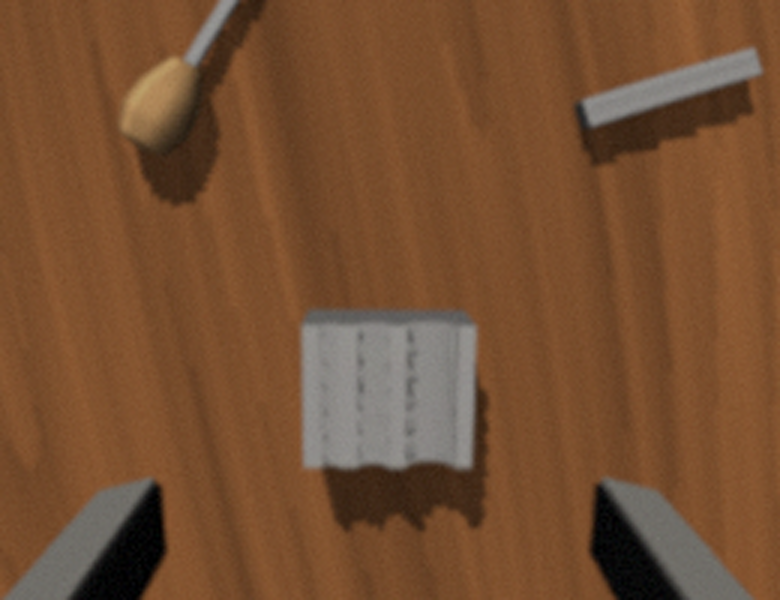

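The block's top face spans crop (302..475, 322..467) and is square to the gripper, with the grooves running along tool x. The spare parallel's centre measures -42 mm from the fixed jaw, which is fine.

```bash
python3 - <<'E'
from h import *
import pickle
f=pickle.load(open("f7.pkl","rb")); s=arm.state();p=s["position"];M=R.from_quat(np.roll(s["tool_rot"],-1)).as_matrix()
q=np.array([cast(f,u/3+130,v/3+60,.036,True) for u,v in((302,322),(475,322),(303,467),(474,467))])
t=(q-p)@M; print(np.round(t,4),t.mean(0)); print(q.mean(0))
g=pickle.load(open("f1.pkl","rb"));k=1.5625
# height: triangulate far-left / far-right top corners against f1 (block corners in w1)
print(tri(cast(f,302/3+130,322/3+60,None,True),cast(g,424/k,338/k,None,True)) ,tri(cast(f,474/3+130,467/3+60,None,True),cast(g,363/k,385/k,None,True)))
for u,v in((424,338),(375,332),(363,385),(411,393)): print(cast(g,u/k,v/k,.036,True))
print(q)
E
```

```text
[[ 0.0248 -0.0243  0.1031]
 [ 0.0246  0.0313  0.1039]
 [-0.0238 -0.025   0.1029]
 [-0.0242  0.0321  0.1037]] [0.00033632 0.00354277 0.10343576]
[ 0.45701695 -0.18997773  0.036     ]
[ 0.4020909  -0.21494688 -0.22102374] [ 0.4771078  -0.17777812  0.14351507]
[ 0.47964926 -0.22036505  0.036     ]
[ 0.4853689  -0.17626227  0.036     ]
[ 0.43318419 -0.16407053  0.036     ]
[ 0.42501366 -0.20901794  0.036     ]
[[ 0.43428453 -0.16074507  0.036     ]
 [ 0.4888099  -0.17130389  0.036     ]
 [ 0.42448643 -0.20839769  0.036     ]
 [ 0.48048695 -0.21946426  0.036     ]]
```

Emit:
play_rows(
  commands=[
    [0,0,0.0035,0.04,0],
    [0,0,0.0035,0.08,0],
    [0,0,0.0035,0.11,0],
    [0,0,0.0035,0.125,0],
    [0,0,0.0035,0.13,0],
    [0,0,0.0035,0.13,0],
    [1,0,0.0035,0.13,0],
    [1,0,0.0035,0.13,0],
    [1,0,0.0035,0.13,0],
    [1,0,0.0035,0.13,0],
    [1,0,0.0035,0.13,0],
    [1,0,0.0035,0.13,0],
  ],
  squeeze=45,
)

```text
time: 12.2
position: [0.4571, -0.1903, 0.0097]
tool_rot: [0.004, 0.77, 0.638, 0.006]
contact_force: [-0.7, -0.2, 3.5]
width: 0.0561
```

Emit:
play_rows(
  commands=[
    [1,0,0,0,0],
    [1,0,0,0,0],
    [1,0,0,-0.01,0],
    [1,0,0,-0.03,0],
    [1,0,0,-0.07,0],
    [1,0,0,-0.11,0],
    [1,0,0,-0.15,0],
    [1,0,0,-0.16,0],
    [1,0,0,-0.16,0],
  ],
)

```text
time: 13.1
position: [0.4553, -0.1908, 0.1706]
tool_rot: [0.005, 0.77, 0.638, 0.006]
contact_force: [0.2, 0.4, -5.8]
width: 0.056
```

```bash
python3 - <<'E'
from h import *
s=arm.state();p=s["position"];M=R.from_quat(np.roll(s["tool_rot"],-1)).as_matrix();print(p,s["width"],s["time"],s["contact_force"],s["moment"])
th=np.arctan2(M[1,0],M[0,0])
O=np.array([.5665,.290]);xv=np.array([-.158,.987]);t=O-.030*xv
print("yaw",th,"to vise",M.T@(np.array([*t,.15])-p),"spin",th-(.159+np.pi/2),t)
E
```

```text
[ 0.45531177 -0.19079063  0.17057443] 0.056048023724855005 13.1 [ 0.21403184  0.44901095 -5.83293749] [-0.01988936 -0.0216471   0.00909237]
yaw 1.3826649353981912 to vise [0.46484353 0.029142   0.02231274] spin -0.34713139139670535 [0.57124 0.26039]
```

Emit:
play_rows(
  commands=[
    [1,0.045,0.003,0,-0.03],
    [1,0.09,0.006,0,-0.07],
    [1,0.135,0.009,0,-0.1],
    [1,0.18,0.012,0,-0.13],
    [1,0.225,0.015,0,-0.17],
    [1,0.27,0.018,0,-0.2],
    [1,0.315,0.021,0,-0.24],
    [1,0.36,0.024,0,-0.28],
    [1,0.405,0.026,0,-0.31],
    [1,0.445,0.028,0,-0.347],
    [1,0.465,0.029,0,-0.347],
    [1,0.465,0.029,0,-0.347],
  ],
)

```text
time: 14.3
position: [0.5696, 0.2629, 0.1686]
tool_rot: [0.005, 0.648, 0.762, 0.003]
contact_force: [-1.2, 0.1, -5.9]
width: 0.0554
```

```bash
cat > v.py <<'E'
from h import *
O=np.array([.5665,.290]);xv=np.array([-.158,.987]);yv=np.array([-.987,-.158])
def rep():
    s=arm.state();p=s["position"];M=R.from_quat(np.roll(s["tool_rot"],-1)).as_matrix()
    d=p[:2]-O; F=s["contact_force"]
    print("t",round(s["time"],2),"vise xyz mm",np.round(1e3*np.array([d@xv,d@yv,p[2]]),1),"yaw-vise deg",round(np.degrees(np.arctan2(M[1,0],M[0,0])-.159),2),"z-axis",np.round(M[:,2],4),"F vise",np.round([F[:2]@xv,F[:2]@yv,F[2]],1),"w",round(s["width"]*1e3,1))
    return s,p,M
def go(M,p,vx,vy,z,yawdeg=None):
    t=np.array([*(O+vx*xv+vy*yv),z]); print("tool delta",np.round(M.T@(t-p),4), "" if yawdeg is None else ("spin",round(np.arctan2(M[1,0],M[0,0])-.159-np.radians(yawdeg),4)))
E
python3 - <<'E'
from v import *
import pickle
f=arm.grab_frame("wrist"); pickle.dump(f,open("f8.pkl","wb"))
s,p,M=rep(); go(M,p,-.028,0,.075,90)
cv2.imwrite("pics/w8.png",cv2.resize(f["img"][60:320,80:420],(785,600),interpolation=cv2.INTER_CUBIC))
E
```

```text
t 14.35 vise xyz mm [-29.4   2.  169. ] yaw-vise deg 90.09 z-axis [ 0.011  -0.0031 -0.9999] F vise [-0.8  1.2 -5. ] w 55.6
tool delta [0.0018 0.001  0.094 ] ('spin', np.float64(0.0016))
```

View pics/w8.png

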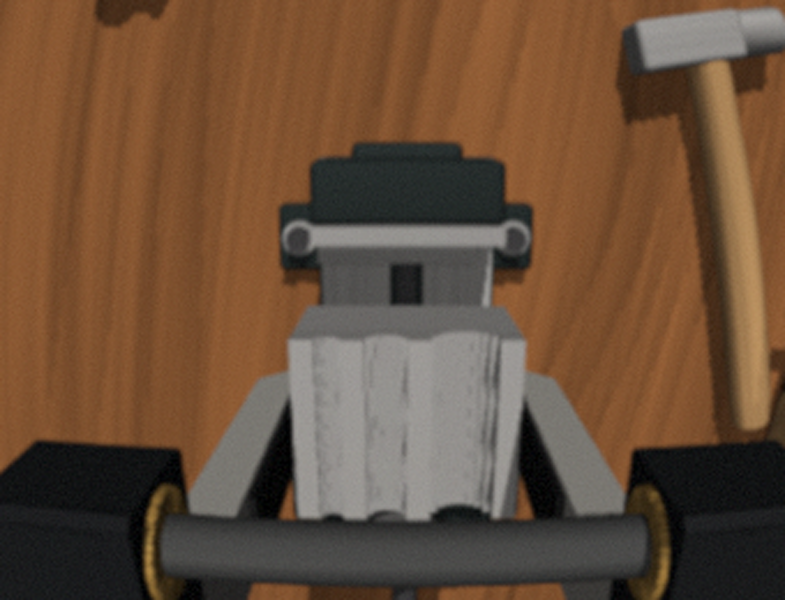

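The block is centred between the jaw ends: block centre u=407, jaw centre u=408. Its front is clear of the fixed jaw. Lowering to just above the parallels.

Emit:
play_rows(
  commands=[
    [1,0.002,0.001,0.03,0],
    [1,0.002,0.001,0.06,0],
    [1,0.002,0.001,0.08,0],
    [1,0.002,0.001,0.092,0],
    [1,0.002,0.001,0.098,0],
    [1,0.002,0.001,0.102,0],
    [1,0.002,0.001,0.102,0],
    [1,0.002,0.001,0.102,0],
  ],
)

```text
time: 15.15
position: [0.5717, 0.2626, 0.068]
tool_rot: [0.006, 0.648, 0.761, 0.003]
contact_force: [0.2, 0.6, -5.3]
width: 0.0554
```

```bash
python3 - <<'E'
from v import *
s,p,M=rep(); go(M,p,-.024,0,.064,90)
E
```

```text
t 15.15 vise xyz mm [-27.9  -0.8  68. ] yaw-vise deg 90.08 z-axis [ 0.0128 -0.0026 -0.9999] F vise [ 0.5 -0.3 -5.3] w 55.4
tool delta [ 0.0039 -0.0008  0.004 ] ('spin', np.float64(0.0015))
```

Now I'll lower 2 mm more and ease it towards the fixed jaw, watching the force.

Emit:
play_rows(
  commands=[
    [1,0.001,-0.001,0.001,0],
    [1,0.002,-0.001,0.002,0],
    [1,0.003,-0.001,0.002,0],
    [1,0.0035,-0.001,0.002,0],
    [1,0.004,-0.001,0.002,0],
    [1,0.0045,-0.001,0.002,0],
    [1,0.005,-0.001,0.002,0],
    [1,0.005,-0.001,0.002,0],
  ],
)

```text
time: 15.95
position: [0.5699, 0.2674, 0.0659]
tool_rot: [0.006, 0.648, 0.762, 0.003]
contact_force: [0.6, -0.6, -5.3]
width: 0.0558
```

```bash
python3 - <<'E'
from v import *
rep()
E
```

```text
t 15.95 vise xyz mm [-22.9   0.2  65.9] yaw-vise deg 90.09 z-axis [ 0.0127 -0.0027 -0.9999] F vise [-0.7 -0.5 -5.3] w 55.8
```

Emit:
play_rows(
  commands=[
    [1,0.0005,0,0,0],
    [1,0.001,0,0,0],
    [1,0.0015,0,0,0],
    [1,0.002,0,0,0],
    [1,0.002,0,0,0],
  ],
)

```text
time: 16.45
position: [0.5699, 0.2676, 0.0659]
tool_rot: [0.007, 0.648, 0.762, 0.002]
contact_force: [0.7, -5.8, -4.7]
width: 0.0556
```

```bash
python3 - <<'E'
from v import *
rep()
E
```

```text
t 16.45 vise xyz mm [-22.7   0.2  65.9] yaw-vise deg 90.13 z-axis [ 0.013  -0.0059 -0.9999] F vise [-5.8  0.3 -4.7] w 55.6
```

It touches the jaw with 5.8 N. Lowering onto the parallels while keeping a light push.

Emit:
play_rows(
  commands=[
    [1,0.001,0,0.0005,0],
    [1,0.001,0,0.001,0],
    [1,0.001,0,0.0015,0],
    [1,0.001,0,0.002,0],
    [1,0.001,0,0.002,0],
  ],
)

```text
time: 16.95
position: [0.5699, 0.2675, 0.0644]
tool_rot: [0.008, 0.648, 0.762, 0.001]
contact_force: [-0.5, -6.2, -1.7]
width: 0.056
```

```bash
python3 - <<'E'
from v import *
rep()
E
```

```text
t 16.95 vise xyz mm [-22.8   0.2  64.4] yaw-vise deg 90.15 z-axis [ 0.0133 -0.0076 -0.9999] F vise [-6.   1.5 -1.7] w 56.0
```

Emit:
play_rows(
  commands=[
    [1,0.001,0,0.0005,0],
    [1,0.001,0,0.001,0],
    [1,0.001,0,0.0013,0],
    [1,0.001,0,0.0013,0],
  ],
)

```text
time: 17.35
position: [0.57, 0.2675, 0.0644]
tool_rot: [0.008, 0.648, 0.762, 0.001]
contact_force: [-0.8, -6.6, 2.2]
width: 0.0558
```

```bash
python3 - <<'E'
from v import *
rep()
E
```

```text
t 17.35 vise xyz mm [-22.8   0.1  64.4] yaw-vise deg 90.17 z-axis [ 0.0139 -0.0092 -0.9999] F vise [-6.4  1.8  2.2] w 55.8
```

Seated: z stopped at 64.4 mm and the vertical load is now on the parallels. Releasing slowly, then retreating upward.

Emit:
play_rows(
  commands=[
    [0.38,0,0,0,0],
    [0.33,0,0,0,0],
    [0.25,0,0,0,0],
    [0.22,0,0,0,0],
    [0.2,0,0,0,0],
    [0.2,0,0,-0.01,0],
    [0.2,0,0,-0.03,0],
    [0.2,0,0,-0.06,0],
    [0.2,0,0,-0.1,0],
    [0.2,0,0,-0.11,0],
    [0.2,0,0,-0.11,0],
  ],
)

```text
time: 18.45
position: [0.5697, 0.269, 0.1769]
tool_rot: [0.01, 0.648, 0.762, 0.003]
contact_force: [0.6, 0.1, -0.6]
width: 0.0754
```

```bash
python3 - <<'E'
from v import *
import pickle
f=arm.grab_frame("wrist"); pickle.dump(f,open("f9.pkl","wb"))
s,p,M=rep(); go(M,p,-.10-.06-.035,-.028,.18,0)
cv2.imwrite("pics/w9.png",cv2.resize(f["img"][60:320,80:420],(785,600),interpolation=cv2.INTER_CUBIC))
E
```

```text
t 18.5 vise xyz mm [-21.5   1.4 174.8] yaw-vise deg 90.17 z-axis [ 0.015  -0.0088 -0.9998] F vise [ 1.  -0.9 -0.8] w 75.3
tool delta [-0.1736  0.0289 -0.0029] ('spin', np.float64(1.5738))
```

View pics/w9.png

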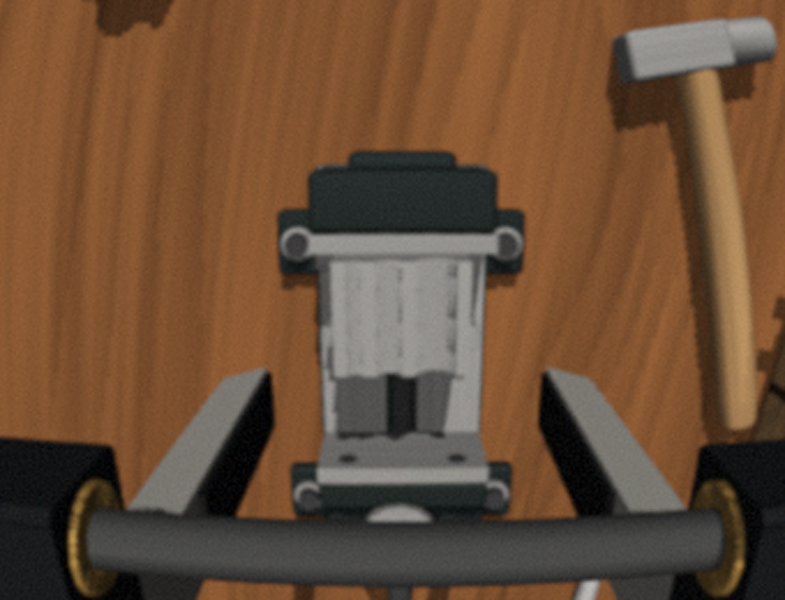

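The block sits square against the fixed jaw (jaw plate v=235–258, block top v=260–375) and is centred at u≈402 against the jaw's 403. Moving behind the sliding jaw on the -y side with the fingers closed.

Emit:
play_rows(
  commands=[
    [0.3,-0.042,0.008,0,0],
    [0.6,-0.085,0.015,0,0],
    [1,-0.127,0.023,0,0],
    [1,-0.169,0.03,0,0],
    [1,-0.169,0.03,0,0],
    [1,-0.169,0.03,0,0],
    [1,-0.169,0.03,0,0],
    [1,-0.169,0.03,0,0],
  ],
  squeeze=10,
)

```text
time: 19.3
position: [0.6245, 0.108, 0.1764]
tool_rot: [0.008, 0.647, 0.763, 0.001]
contact_force: [0.1, -0.5, 0.2]
width: 0.0149
```

```bash
python3 - <<'E'
from v import *
s,p,M=rep(); go(M,p,-.19,-.029,.042,90)
E
```

```text
t 19.3 vise xyz mm [-188.8  -28.5  176.4] yaw-vise deg 90.27 z-axis [ 0.0136 -0.0083 -0.9999] F vise [-0.5  0.   0.2] w 14.9
tool delta [ 0.0003 -0.0011  0.1344] ('spin', np.float64(0.0046))
```

Emit:
play_rows(
  commands=[
    [1,0,-0.001,0.02,0.004],
    [1,0,-0.001,0.04,0.004],
    [1,0,-0.001,0.075,0.004],
    [1,0,-0.001,0.105,0.004],
    [1,0,-0.001,0.125,0.004],
    [1,0,-0.001,0.133,0.004],
    [1,0,-0.001,0.133,0.004],
  ],
)

```text
time: 20.0
position: [0.6243, 0.1077, 0.0424]
tool_rot: [0.007, 0.648, 0.762, 0.0]
contact_force: [-0.3, 0.7, 0.4]
width: 0.0003
```

```bash
python3 - <<'E'
from v import *
s,p,M=rep(); go(M,p,-.116,-.029,.042,90)
E
```

```text
t 20.0 vise xyz mm [-189.   -28.2   42.4] yaw-vise deg 90.12 z-axis [ 0.0112 -0.0084 -0.9999] F vise [0.7 0.2 0.4] w 0.3
tool delta [ 0.0732  0.0009 -0.0003] ('spin', np.float64(0.0021))
```

Emit:
play_rows(
  commands=[
    [1,0.006,0,0,0],
    [1,0.012,0,0,0],
    [1,0.018,0,0,0],
    [1,0.024,0,0,0],
    [1,0.03,0,0,0],
    [1,0.036,0,0,0],
    [1,0.042,0,0,0],
    [1,0.048,0,0,0],
    [1,0.053,0,0,0],
    [1,0.057,0,0,0],
    [1,0.06,0,0,0],
    [1,0.063,0.0,0,0],
  ],
)

```text
time: 21.2
position: [0.6148, 0.1699, 0.0421]
tool_rot: [0.008, 0.648, 0.762, 0.001]
contact_force: [2.1, -4.5, 3.0]
width: 0.0005
```

```bash
python3 - <<'E'
from v import *
s,p,M=rep(); go(M,p,-.116,-.029,.042,90)
E
```

```text
t 21.2 vise xyz mm [-126.2  -28.7   42.1] yaw-vise deg 90.12 z-axis [ 0.0127 -0.0087 -0.9999] F vise [-4.8 -1.4  3. ] w 0.5
tool delta [0.0103 0.0003 0.    ] ('spin', np.float64(0.0021))
```

Emit:
play_rows(
  commands=[
    [1,0.0015,0,0,0],
    [1,0.003,0,0,0],
    [1,0.0045,0,0,0],
    [1,0.006,0,0,0],
    [1,0.0075,0,0,0],
    [1,0.0085,0,0,0],
    [1,0.0085,0,0,0],
  ],
)

```text
time: 21.9
position: [0.6133, 0.1786, 0.0419]
tool_rot: [0.007, 0.648, 0.762, 0.001]
contact_force: [0.2, -3.3, 2.2]
width: 0.0006
```

```bash
python3 - <<'E'
from v import *
rep()
E
```

```text
t 21.9 vise xyz mm [-117.3  -28.6   41.9] yaw-vise deg 90.12 z-axis [ 0.0124 -0.0082 -0.9999] F vise [-3.3  0.3  2.2] w 0.6
```

Emit:
play_rows(
  commands=[
    [1,0.0005,0,0,0],
    [1,0.001,0,0,0],
    [1,0.0015,0,0,0],
    [1,0.002,0,0,0],
    [1,0.0025,0,0,0],
    [1,0.0025,0,0,0],
  ],
)

```text
time: 22.5
position: [0.613, 0.1807, 0.0419]
tool_rot: [0.008, 0.648, 0.762, 0.001]
contact_force: [1.1, -3.9, 2.1]
width: 0.0002
```

```bash
python3 - <<'E'
from v import *
rep()
E
```

```text
t 22.5 vise xyz mm [-115.2  -28.6   41.9] yaw-vise deg 90.13 z-axis [ 0.0125 -0.009  -0.9999] F vise [-4.  -0.5  2.1] w 0.2
```

Emit:
play_rows(
  commands=[
    [1,0.0005,0,0,0],
    [1,0.001,0,0,0],
    [1,0.0015,0,0,0],
    [1,0.002,0,0,0],
    [1,0.0025,0,0,0],
    [1,0.003,0,0,0],
    [1,0.003,0,0,0],
  ],
)

```text
time: 23.2
position: [0.6129, 0.181, 0.0419]
tool_rot: [0.009, 0.647, 0.762, -0.001]
contact_force: [1.8, -10.1, 3.2]
width: 0.0006
```

```bash
python3 - <<'E'
from v import *
rep()
E
```

```text
t 23.2 vise xyz mm [-114.9  -28.6   41.9] yaw-vise deg 90.19 z-axis [ 0.0131 -0.0135 -0.9998] F vise [-10.3  -0.2   3.2] w 0.6
```

The jaw is up against the block, blocked with 10 N. One last seating push, then back off and rise behind the knob to measure it.

Emit:
play_rows(
  commands=[
    [1,0.002,0,0,0],
    [1,0.0035,0,0,0],
    [1,0.0035,0,0,0],
    [1,0,0,0,0],
    [1,-0.01,0,0,0],
    [1,-0.025,0,0,0],
    [1,-0.03,0,-0.02,0],
    [1,-0.03,0,-0.06,0],
    [1,-0.04,0,-0.11,0],
    [0.4,-0.08,-0.01,-0.15,0],
    [0.4,-0.11,-0.02,-0.15,0],
    [0.4,-0.12,-0.028,-0.15,0],
  ],
)

```text
time: 24.4
position: [0.6034, 0.0572, 0.1953]
tool_rot: [0.011, 0.648, 0.761, 0.0]
contact_force: [0.5, -0.2, 0.1]
width: 0.021
```

```bash
cat >> v.py <<'E'
def knob(f):
    g=cv2.cvtColor(f["img"],cv2.COLOR_BGR2HSV)[...,2]; m=(g<45).astype(np.uint8); m[205:]=0
    m=cv2.morphologyEx(m,cv2.MORPH_OPEN,cv2.getStructuringElement(cv2.MORPH_ELLIPSE,(9,9)))
    out=[]
    for c in cv2.findContours(m,0,2)[0]:
        a=cv2.contourArea(c);(u,v),r=cv2.minEnclosingCircle(c)
        if a>80: q=cast(f,u,v,.1015,True)[:2]; out.append((round(u,1),round(v,1),round(r,1),round(a/(np.pi*r*r),2))); print("  blob",out[-1],"vise",np.round([(q-O)@xv*1e3,(q-O)@yv*1e3],1))
    return out
E
python3 - <<'E'
from v import *
import pickle
f=arm.grab_frame("wrist"); pickle.dump(f,open("f10.pkl","wb")); rep(); knob(f)
E
```

```text
t 24.45 vise xyz mm [-235.5    2.6  193.9] yaw-vise deg 90.02 z-axis [ 0.0122 -0.0142 -0.9998] F vise [-0.6  1.1  0.2] w 24.8
  blob (249.5, 135.0, 13.3, 0.78) vise [-180.2    5.1]
  blob (239.0, 60.5, 8.1, 0.68) vise [-111.5   14.6]
  blob (263.0, 60.5, 7.6, 0.67) vise [-111.5   -7. ]
  blob (279.9, 31.5, 10.4, 0.7) vise [-83.  -22.4]
  blob (230.5, 28.0, 15.9, 0.41) vise [-79.7  22.5]
```

The knob is at vise (-180, 5) mm, as predicted. Closing in from above.

```bash
python3 - <<'E'
from v import *
s,p,M=rep(); go(M,p,-.180,.0051,.15,90-3); go(M,p,-.180,.0051,.092,90-3)
E
```

```text
t 24.45 vise xyz mm [-235.5    2.6  193.9] yaw-vise deg 90.02 z-axis [ 0.0122 -0.0142 -0.9998] F vise [-0.6  1.1  0.2] w 24.8
tool delta [ 0.0564 -0.0029  0.043 ] ('spin', np.float64(0.0526))
tool delta [ 0.0573 -0.0035  0.1009] ('spin', np.float64(0.0526))
```

Emit:
play_rows(
  commands=[
    [0.5,0.03,-0.001,0,0.053],
    [0.5,0.056,-0.003,0.0,0.053],
    [0.5,0.056,-0.003,0.0,0.053],
    [0.5,0.056,-0.003,0.02,0.053],
    [0.5,0.056,-0.003,0.043,0.053],
    [0.5,0.057,-0.0035,0.07,0.053],
    [0.5,0.057,-0.0035,0.09,0.053],
    [0.5,0.057,-0.0035,0.1,0.053],
    [0.72,0.057,-0.0035,0.1,0.053],
    [0.72,0.057,-0.0035,0.1,0.053],
    [0.72,0.057,-0.0035,0.1,0.053],
  ],
  squeeze=8,
)

```text
time: 25.55
position: [0.591, 0.1113, 0.0941]
tool_rot: [0.01, 0.668, 0.744, -0.0]
contact_force: [0.5, 0.3, -0.0]
width: 0.0279
```

```bash
python3 - <<'E'
from v import *
s,p,M=rep()
P=np.array([-.088,.0]); x0=None
print([ (round(a,2),*np.round((M.T@(np.array([*(O+(P[0]-.092*np.cos(a))*xv+(P[1]+.092*np.sin(a))*yv),.092])-p)),4)) for a in np.arange(.15,1.05,.1)])
E
```

```text
t 25.55 vise xyz mm [-180.2    4.1   94.1] yaw-vise deg 86.98 z-axis [ 0.0145 -0.0139 -0.9998] F vise [ 0.2 -0.5 -0. ] w 27.9
[(np.float64(0.15), np.float64(0.0009), np.float64(-0.0097), np.float64(0.002)), (np.float64(0.25), np.float64(0.0023), np.float64(-0.0188), np.float64(0.0018)), (np.float64(0.35), np.float64(0.0045), np.float64(-0.0277), np.float64(0.0017)), (np.float64(0.45), np.float64(0.0076), np.float64(-0.0364), np.float64(0.0015)), (np.float64(0.55), np.float64(0.0116), np.float64(-0.0447), np.float64(0.0013)), (np.float64(0.65), np.float64(0.0164), np.float64(-0.0525), np.float64(0.0012)), (np.float64(0.75), np.float64(0.022), np.float64(-0.0598), np.float64(0.001)), (np.float64(0.85), np.float64(0.0282), np.float64(-0.0666), np.float64(0.0008)), (np.float64(0.95), np.float64(0.0351), np.float64(-0.0727), np.float64(0.0006))]
```

Emit:
play_rows(
  commands=[
    [0.72,0.0005,-0.005,0.001,0.05],
    [0.72,0.001,-0.01,0.001,0.1],
    [0.72,0.0023,-0.019,0.001,0.2],
    [0.72,0.0045,-0.028,0.001,0.3],
    [0.72,0.0076,-0.036,0.001,0.4],
    [0.72,0.0116,-0.045,0.001,0.5],
    [0.72,0.0116,-0.045,0.001,0.5],
  ],
)

```text
time: 26.25
position: [0.5466, 0.1175, 0.0942]
tool_rot: [0.012, 0.832, 0.555, 0.004]
contact_force: [0.5, -2.0, 0.6]
width: 0.0263
```

```bash
python3 - <<'E'
from v import *
s,p,M=rep()
P=np.array([-.088,.0])
F=M.T@s["contact_force"]; print("F tool",F.round(1))
for a in np.arange(.6,1.65,.1): print(round(a,2),np.round((M.T@(np.array([*(O+(P[0]-.092*np.cos(a))*xv+(P[1]+.092*np.sin(a))*yv),.093])-p)),4),round(np.arctan2(M[1,0],M[0,0])-.159-np.pi/2+a,3))
E
```

```text
t 26.25 vise xyz mm [-167.1   46.9   94.2] yaw-vise deg 58.36 z-axis [ 0.0197 -0.0151 -0.9997] F vise [-2.1 -0.2  0.6] w 26.3
F tool [-1.7  1.3 -0.6]
0.6 [ 0.0002 -0.006   0.001 ] 0.048
0.7 [ 0.0011 -0.0152  0.0008] 0.148
0.8 [ 0.0029 -0.0242  0.0006] 0.248
0.9 [ 0.0056 -0.033   0.0003] 0.348
1.0 [ 0.0092 -0.0414  0.0001] 0.448
1.1 [ 0.0136 -0.0495 -0.0001] 0.548
1.2 [ 0.0187 -0.0571 -0.0003] 0.648
1.3 [ 0.0247 -0.0641 -0.0005] 0.748
1.4 [ 0.0312 -0.0706 -0.0007] 0.848
1.5 [ 0.0384 -0.0763 -0.0009] 0.948
1.6 [ 0.0461 -0.0813 -0.0011] 1.048
```

Emit:
play_rows(
  commands=[
    [0.72,0.0002,-0.006,0,0.05],
    [0.72,0.001,-0.015,0,0.15],
    [0.72,0.003,-0.024,0,0.25],
    [0.72,0.0056,-0.033,0,0.35],
    [0.72,0.009,-0.041,0,0.45],
    [0.72,0.0136,-0.0495,0,0.55],
  ],
)

```text
time: 26.85
position: [0.5086, 0.1473, 0.0949]
tool_rot: [0.013, 0.951, 0.308, 0.009]
contact_force: [2.2, -6.1, 3.9]
width: 0.0261
```

```bash
python3 - <<'E'
from v import *
s,p,M=rep()
P=np.array([-.088,.0])
F=M.T@s["contact_force"]; print("F tool",F.round(1))
for a in np.arange(1.1,1.75,.1): print(round(a,2),np.round((M.T@(np.array([*(O+(P[0]-.092*np.cos(a))*xv+(P[1]+.092*np.sin(a))*yv),.093])-p)),4),round(np.arctan2(M[1,0],M[0,0])-.159-np.pi/2+a,3))
f=arm.grab_frame("wrist"); import pickle; pickle.dump(f,open("f11.pkl","wb")); cv2.imwrite("pics/w11.png",f["img"]); knob(f)
E
```

```text
t 26.85 vise xyz mm [-131.7   79.7   94.9] yaw-vise deg 26.8 z-axis [ 0.0252 -0.0184 -0.9995] F vise [-6.4 -1.2  3.9] w 26.1
F tool [-1.8  6.3 -3.7]
1.1 [-0.0011 -0.0029  0.0018] -0.003
1.2 [-0.0006 -0.0121  0.0015] 0.097
1.3 [ 0.0007 -0.0212  0.0013] 0.197
1.4 [ 0.003  -0.0301  0.001 ] 0.297
1.5 [ 0.0061 -0.0387  0.0008] 0.397
1.6 [ 0.0101 -0.047   0.0006] 0.497
1.7 [ 0.0149 -0.0549  0.0004] 0.597
  blob (310.5, 130.5, 22.1, 0.36) vise [-132.2    6.9]
  blob (152.0, 119.5, 6.0, 0.73) vise [-44.9  42.3]
  blob (274.5, 113.5, 16.6, 0.47) vise [-108.8    8. ]
  blob (210.7, 114.8, 18.4, 0.57) vise [-76.1  25.1]
  blob (197.0, 97.5, 14.8, 0.43) vise [-64.3  19.4]
  blob (211.0, 71.9, 8.5, 0.7) vise [-64.9   2.3]
  blob (226.5, 45.8, 6.6, 0.7) vise [-65.7 -15.7]
  blob (248.0, 48.5, 13.9, 0.62) vise [-77.7 -19.7]
```

Emit:
play_rows(
  commands=[
    [0.72,-0.0006,-0.012,0,0.1],
    [0.72,0.0007,-0.021,0,0.2],
    [0.72,0.003,-0.03,0,0.3],
    [0.72,0.006,-0.039,0,0.4],
    [0.72,0.008,-0.043,0,0.45],
    [0.72,0.01,-0.047,0,0.49],
    [0.72,0.01,-0.049,0,0.49],
  ],
)

```text
time: 27.6
position: [0.4888, 0.193, 0.095]
tool_rot: [0.011, 0.997, 0.069, 0.013]
contact_force: [2.2, -4.3, 3.6]
width: 0.0264
```

```bash
python3 - <<'E'
from v import *
s,p,M=rep()
F=M.T@s["contact_force"]; print("F tool",F.round(1))
d=p[:2]-O; q=np.array([d@xv+.088,d@yv]); print("angle",np.arctan2(q[1],-q[0]),"r",np.hypot(*q))
E
```

```text
t 27.6 vise xyz mm [-83.4  92.   95. ] yaw-vise deg -1.19 z-axis [ 0.0278 -0.0193 -0.9994] F vise [-4.5 -1.5  3.6] w 26.4
F tool [ 1.6  4.6 -3.4]
angle 1.620498288588701 r 0.09209892277293626
```

Emit:
play_rows(
  commands=[
    [0.72,0,-0.001,0,0],
    [0.72,0,-0.002,0,0],
    [0.72,0,-0.003,0,0],
    [0.72,0,-0.004,0,0],
    [0.72,0,-0.004,0,0],
  ],
)

```text
time: 28.1
position: [0.4887, 0.1935, 0.0952]
tool_rot: [0.014, 0.997, 0.071, 0.013]
contact_force: [1.6, -9.6, 2.1]
width: 0.0265
```

```bash
python3 - <<'E'
from v import *
s,p,M=rep()
F=M.T@s["contact_force"]; print("F tool",F.round(1))
E
```

```text
t 28.1 vise xyz mm [-82.9  92.   95.2] yaw-vise deg -0.96 z-axis [ 0.0282 -0.026  -0.9993] F vise [-9.7 -0.1  2.1] w 26.5
F tool [ 0.3  9.8 -1.8]
```

The stop is reached: 9.8 N and no further motion. Opening, rising clear, and looking.

Emit:
play_rows(
  commands=[
    [0.6,0,0.001,0,0],
    [0.5,0,0.001,0,0],
    [0.4,0,0.001,0,0],
    [0.4,0,0.001,0,0],
    [0.4,0,0.001,-0.02,0],
    [0.4,0,0.001,-0.06,0],
    [0.4,-0.02,0.001,-0.1,0],
    [0.4,-0.06,0.001,-0.1,0],
    [0.4,-0.09,0.0,-0.1,0],
    [0.4,-0.1,0.0,-0.1,0],
    [0.4,-0.1,0.0,-0.1,0],
  ],
)

```text
time: 29.2
position: [0.3861, 0.1822, 0.1929]
tool_rot: [0.014, 0.997, 0.071, 0.014]
contact_force: [0.2, 0.5, 0.2]
width: 0.0564
```

```bash
python3 - <<'E'
from v import *
import pickle
f=arm.grab_frame("wrist"); pickle.dump(f,open("f12.pkl","wb")); rep(); knob(f)
cv2.imwrite("pics/w12.png",cv2.resize(f["img"][0:260,60:400],(785,600),interpolation=cv2.INTER_CUBIC))
E
```

```text
t 29.25 vise xyz mm [-77.9 193.5 193. ] yaw-vise deg -0.92 z-axis [ 0.0299 -0.0252 -0.9992] F vise [-0.1 -0.4  0.3] w 56.5
  blob (258.2, 87.0, 12.2, 0.91) vise [-86.2  90.7]
  blob (158.5, 52.5, 8.6, 0.51) vise [ 6.5 52. ]
  blob (240.5, 35.9, 17.0, 0.46) vise [-70.8  40.9]
  blob (231.0, 26.0, 8.0, 0.5) vise [-62.1  30.6]
  blob (270.4, 23.4, 6.5, 0.76) vise [-98.5  28.3]
  blob (11.5, 11.5, 16.3, 0.49) vise [206.3 -41. ]
```

View pics/w12.png

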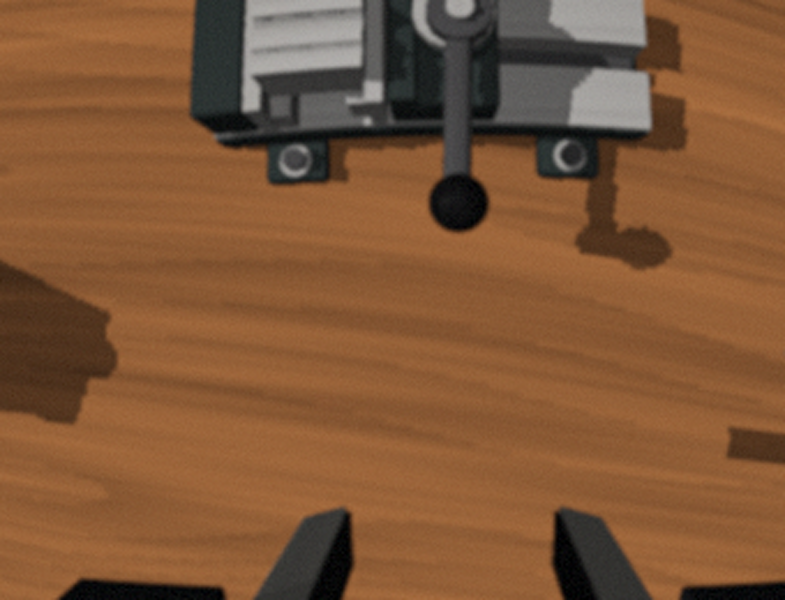

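The final view shows the lever pointing along +y with the knob at crop (458,203), which is vise (-86, 91) mm or about 1.59 rad. The block is held between the jaws on both parallels at (280,100) and (372,90), and the gripper is clear. Handing in.

```bash
python3 - <<'E'
from v import *
rep(); print(arm.close_job())
E
```

```text
t 29.25 vise xyz mm [-77.9 193.5 193. ] yaw-vise deg -0.92 z-axis [ 0.0299 -0.0252 -0.9992] F vise [-0.1 -0.4  0.3] w 56.5
the job is handed in; nothing more can be done
None
```

The swage block is clamped in the vise on both parallels, and I handed the job in at 29.3 s. No verdict is reported, so what follows rests on my own checks.

**What I did**
- **Parallel:** I chose the taller loose one, which measured 23 mm against 12.5 mm for the other. It now stands on the bed about 42 mm from the fixed jaw; you gave 40 mm as the right place.
- **Block:** I held it against the fixed jaw with about 6 N and lowered it onto both parallels. The load moved onto them before I let go.
- **Sliding jaw:** I pushed it up until it stopped against the block, blocked at about 10 N.
- **Lever:** Only then did I swing the lever round until it would move no further, at about 10 N.

**Last checks**
- The knob sits at about 1.59 rad, pointing along +y.
- The last picture shows the block between the jaws and the gripper well clear, with no force on it.
- The block's centring along the jaws was last checked just after I released it. It was within about 1 mm.

**Not confirmed**
- After clamping I did not measure whether the block is still level or how tightly it is held. I judged both from the last picture, which cuts off part of the vise, and from the contact forces.
- The block met the fixed jaw about 1 mm beyond where I had measured its face, which is within the camera calibration.
- The tool had picked up a tilt of about 2° by the end; it was under 1° when I set the block down.

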